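# Comb loose pencils into a grooved desk tray

## Task

Take the small rake from its rest, set its bar down on both rims of the pencil tray at the tray's plain left end, behind the three skewed pencils, and draw it slowly to the right until it is nearly at the tray's other end wall, the bar square across the tray and pressed lightly on the rims the whole way (about 5 N, never over 12 N), so that every pencil ends lying flat at the bottom of a groove. Then put the rake back upright in the two notches of its rest. Move the pencils only with the rake, and leave the other things on the desk alone.

Things in the scene. Friction and masses are not known exactly. Their poses are not given: they have to be found in the camera images.
- tray: Dark wood pencil tray, fixed. Origin on the desk; its x points to the robot's left (+y, give or take yaw), from -76 (right end) to +87 mm (left end); y +-92 mm. Eight grooves 10 mm wide, pitch 15 mm, run along y, centres at x = -61, -46, ... +44 mm; a plain platform fills +49 to +81 mm. Groove floor z = 5, ridge tops and platform z = 13 mm. End walls at x = -73 and +84 mm, z = 20 mm.
- tray_start (a point): On the tray's platform (left) end, at x = +73 mm, y = 0 in the tray's frame, level with the tops of the two side rims (23 mm above the desk). The rims lie at y = +-83 to +-92 mm and run along x. Axes as the tray's. With the bar's middle here the tines stand behind the pencils.
- tray_stop (a point): The same at the right end, x = -57 mm: the middle of the rake's bar ends the stroke about here, tines clear of the end wall.
- rake: Rake, loose, 0.16 kg. Origin mid-way along the underside of its bar. Aluminium bar 14 (x) x 196 (y) x 12 mm (z). Seven round-ended tines, 4 mm thick, in one row at y = -66 to +66 mm reach 9 mm below the bar; with the bar on the rims their ends pass 1 mm over the ridges. Upright wooden handle in the middle, 22 (x) x 18 (y) mm, 14.5 to 65 mm above the bar's underside.
- rake_grip (a point): Point on the axis of the rake's handle, 40 mm above the bar's underside: where to grip it from above, across its 18 mm (y) or 22 mm (x). Axes as the rake's: y along the bar.
- rest_seat (a point): Middle of the seat of the rake's rest, where the middle of the bar's underside lies when the rake is home, 30 mm above the desk. A fixed black stand: foot 60 x 184 mm, two posts at y = +-80 mm, each with an upward-open notch 20 mm wide in x (3 mm play either side of the bar), 14 mm deep, with flared lips. y runs along the bar that it holds.
- pencil_a: Pencil, 156 mm long along its own y, 7 to 8 mm thick, 12 g; origin at its underside.
- pencil_b: Second pencil, the same.
- pencil_c: Third pencil, the same.
- pencil_a_mid (a point): Centre of that pencil, half-way up and along. At the start it lies skewed, 10 to 20 degrees off the grooves, across the ridge tops (centre about 16.5 mm above the tray's origin); lying in a groove its centre is 8.5 to 9 mm above it. y along the pencil.
- pencil_b_mid (a point): Centre of that pencil, half-way up and along. At the start it lies skewed, 10 to 20 degrees off the grooves, across the ridge tops (centre about 16.5 mm above the tray's origin); lying in a groove its centre is 8.5 to 9 mm above it. y along the pencil.
- pencil_c_mid (a point): Centre of that pencil, half-way up and along. At the start it lies skewed, 10 to 20 degrees off the grooves, across the ridge tops (centre about 16.5 mm above the tray's origin); lying in a groove its centre is 8.5 to 9 mm above it. y along the pencil.
- pen: Bystander: white pen with blue ends, 145 mm long, on the desk between tray and rest; origin at its underside.
- charger_1: Bystander: white plug-in charger, a rounded block 70 x 46 x 28 mm, farther back between tray and rest.
- cup: Bystander: dark blue mug, 92 x 127 x 95 mm, at the right of the desk.

How it is judged:
On the way, in this order (a step that is already met when the one before it is completed fails the run):
1. rake's bar set down on the tray's rims at the left end, behind the pencils, square to the tray (contact force between rake and tray above 2 N and z of rake_grip in the frame of tray below 0.067 m and angle between the y axis of rake_grip and the y axis of tray, either way round below 0.1 rad and y of rake_grip in the frame of tray between -0.012 and 0.012 m and x of rake_grip in the frame of tray above 0.055 m), for 0.1 s.
2. bar still resting on the rims a little left of the middle of the tray (contact force between rake and tray above 2 N and z of rake_grip in the frame of tray below 0.067 m and angle between the y axis of rake_grip and the y axis of tray, either way round below 0.1 rad and x of rake_grip in the frame of tray between 0.015 and 0.04 m), for 0.1 s.
3. bar still resting on the rims about the middle or just right of it (contact force between rake and tray above 2 N and z of rake_grip in the frame of tray below 0.067 m and angle between the y axis of rake_grip and the y axis of tray, either way round below 0.1 rad and x of rake_grip in the frame of tray between -0.025 and 0.005 m), for 0.1 s.
4. bar still resting on the rims near the right end (contact force between rake and tray above 2 N and z of rake_grip in the frame of tray below 0.067 m and angle between the y axis of rake_grip and the y axis of tray, either way round below 0.1 rad and x of rake_grip in the frame of tray below -0.035 m), for 0.1 s.
At the end, for the whole second after the job is handed in: All three pencils lie still at the bottom of grooves (centre under 10.5 mm above the tray's origin, within 0.06 rad of the grooves); the rake stands still in its rest (within 12 mm of the seat, bar within 4 mm of fully down, upright within 0.12 rad, along the rest within 0.08 rad) (z of pencil_a_mid in the frame of tray between 0.004 and 0.0105 m and angle between the y axis of each of pencil_a_mid, pencil_b_mid, pencil_c_mid and the y axis of tray, either way round below 0.06 rad and x of pencil_a_mid in the frame of tray between -0.07 and 0.05 m and linear speed of each of pencil_a, pencil_b, pencil_c, rake below 0.02 m/s and z of pencil_b_mid in the frame of tray between 0.004 and 0.0105 m and x of pencil_b_mid in the frame of tray between -0.07 and 0.05 m and z of pencil_c_mid in the frame of tray between 0.004 and 0.0105 m and x of pencil_c_mid in the frame of tray between -0.07 and 0.05 m and horizontal distance between rake_grip and rest_seat below 0.012 m and z of rake_grip in the frame of rest_seat between 0.036 and 0.043 m and angle between rake_grip's own z axis and vertical below 0.12 rad and angle between the y axis of rake_grip and the y axis of rest_seat, either way round below 0.08 rad); the robot touches nothing.
It fails at once if the rake is set down on the tray with more than 25 N (contact force between rake and tray above 25 N).
It fails at once if the rake is pressed on the tray with more than 12 N while it is drawn along (contact force between rake and tray above 12 N and x of rake_grip in the frame of tray below 0.06 m).
It fails at once if the hand touches a pencil (contact force between any of the fingers, the arm and pencil_a above 0.3 N or contact force between any of the fingers, the arm and pencil_b above 0.3 N or contact force between any of the fingers, the arm and pencil_c above 0.3 N).
It fails at once if a pencil is thrown out of the tray (z of any of pencil_a_mid, pencil_b_mid, pencil_c_mid in the frame of tray below 0.002 m or z of any of pencil_a_mid, pencil_b_mid, pencil_c_mid in the frame of tray above 0.05 m).
It fails at once if a bystander is pushed away or knocked over (distance of any of pen, charger_1, cup from where it was at the start of the episode above 0.025 m or angle between any of charger_1, cup's own z axis and vertical above 0.5 rad).
It also fails if it takes over 72 s, if anything falls off the work surface, if the arm or the gripper's body presses on something with over 40 N, if the wrist force passes 120 N, or if a joint passes its speed limit or range.

## Robot

A 6-joint arm with a two-finger parallel gripper is mounted at the origin on a cart in front of the work surface, level with it; the furniture and walls round the work are solid. World frame = base frame: x ahead of the robot, y to its left, z up, the work surface at z = 0. Lengths are in m, angles in rad, forces in N, time in s.
With the tool pointing down it reaches from about 0.3 to 0.775 m from the base axis. Payload 14.6 kg.
Tool frame: the origin (TCP) lies at the very end of the fingers, on their centre line; the grasp point (between the pads) lies 19 mm behind it; z points along the fingers, y is the direction in which the jaws open and shut (so a half turn about z gives the same grasp; the last joint's range is limited). The gripper opens to 94 mm and grips with 3 to 60 N. Pads are 16 mm wide; open, the fingers measure 119 mm over their backs; the gripper's body (75 mm by 177 mm) begins 78 mm behind the grasp point.
Start: joints at [1.047, 0.3, 1.521, -0, 1.321, -0.067], TCP at [0.243, 0.494, 0.205] pointing down, gripper open.
Joint ranges: [-3.03, 3.03], [-0.79, 2.21], [0.23, 2.52], [-1.04, 4.18], [0, 3.07], [-2.55, 2.55]. Speed limits (rad/s): [2.22, 2.22, 2.57, 3.14, 3.14, 3.14].

## Interface

Orientations are given as [roll, pitch, yaw] about the fixed x, y, z axes, in that order (R = Rz(yaw) Ry(pitch) Rx(roll)).
In Python, from station import status, camera, ctrl gives the robot as it stands. The module is installed in compiled form; this text tells all that it offers.
- The arm moves only by the shell command python3 -m jog 'ROWS' [FORCE]. ROWS is JSON, a list of rows, each a list of 7 numbers: the shift along the tool's x, y, z each as a share of 1000 mm, from -1 to 1, then the turn, a rotation vector about the tool's x, y, z each as a share of pi/2 rad, from -1 to 1, then the opening, from -1 (shut) to 1 (fully open), so that 0 is half open. A call has 1 to 20 rows; each row is the pose to reach, as a shift and turn from the pose measured when the call began, along the tool's axes at that moment; what a row does not reach only later rows make up. A row lasts 1/10 s, in which the tool goes at most 50 mm and 8.59 degrees, less where a joint would pass 70% of its speed; a pose out of reach is approached as far as the arm can. A call with a number of a shift or a turn outside -1 to 1 is refused whole. A call with a gripper value outside its range is refused whole. The fingers move at their own pace and stop on an object; FORCE is the grip in N (left out, the last holds). Time passes only in rows, so rows that repeat a pose let the fingers close. It gives the time, the measured TCP pose, the force and the opening at its end, in the units of the state.
- status.get_obs(): the state, without advancing time (a new reading comes with each control period).
- camera(name): name is "scene" or "top"; returns a dict with "image" (420x560x3 uint8, red, green, blue), "fx", "fy", "cx", "cy" (pixels), "world_from_camera" (4x4, takes a point from camera to world coordinates). Camera axes: x right, y down, z forward; pixel columns grow to the right and rows downward; lengths in m; the calibration is good to about 2 mm. A picture is of the moment at which its call begins. There is no depth.
- ctrl.hand_in(): hands the job in, once; it reports no verdict.
The state is a dict: "time_s": time; "qpos": joint angles; "joint_vel": joint speeds; "tau": joint torques, N m; "ee_pos": TCP position; "eef_rot": TCP orientation; "force": force on the tool from outside, world axes, zero at the start; "moment": the same for the moment, N m; "grip_width": finger opening in m.
Only numpy, scipy, OpenCV 4.12 (cv2) and the standard library are available. Lean on these libraries where they do the work, as an engineer would, in place of code of your own. Each camera call takes 0.05 s, during which the arm holds its last target.

## Working session

There is one attempt and no reset: what is moved stays moved. The work goes in short steps, Python scripts to look and compute and a shell command to move; the robot and the scene stay as the last step left them, time stands still between calls to the robot, and variables do not carry over. Pictures are saved under pics/ and viewed, and the job is handed in when it is done.

```bash
mkdir -p pics; ls; python3 - <<'E'
from station import status,camera,ctrl
import cv2,numpy as np
o=status.get_obs()
for k,v in o.items(): print(k,np.round(v,4))
for n in("scene","top"):
    c=camera(n); np.savez("pics/%s0.npz"%n,**c)
    cv2.imwrite("pics/%s0.png"%n,c["image"][:,:,::-1])
    print(n,c["fx"],c["fy"],c["cx"],c["cy"],np.round(c["world_from_camera"],4).tolist())
E
```

```text
pics
time_s 0.0
qpos [ 1.0474  0.3005  1.5216 -0.      1.3207 -0.0666]
joint_vel [ 0.0006 -0.0002 -0.0005  0.0013 -0.0012  0.0003]
tau [-2.90000e-03 -5.31791e+01 -3.52749e+01  7.07000e-02  2.42000e-02
 -1.00000e-04]
ee_pos [0.2425 0.4934 0.2049]
eef_rot [-3.1404e+00 -1.0000e-04  2.6848e+00]
force [-0.2328  0.4939 -0.3851]
moment [-0.02   -0.0093 -0.0111]
grip_width 0.0941
scene 546.6450135500992 546.6450135500992 281.0674237725475 211.7398012817196 [[-0.8609, -0.2283, 0.4547, -0.0579], [-0.5088, 0.4013, -0.7617, 0.9665], [-0.0086, -0.8871, -0.4616, 0.7333], [0.0, 0.0, 0.0, 1.0]]
top 544.6790562835367 544.6790562835367 275.41773312640424 209.30186870282253 [[-0.0158, -0.9765, 0.2151, 0.2973], [-0.9999, 0.0156, -0.0028, -0.0839], [-0.0006, -0.2152, -0.9766, 1.2694], [0.0, 0.0, 0.0, 1.0]]
```

View pics/top0.png

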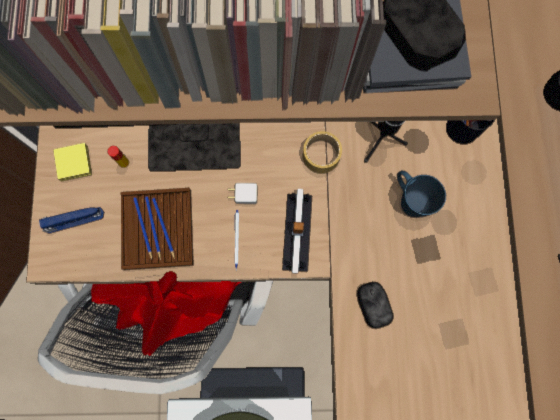

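View pics/scene0.png

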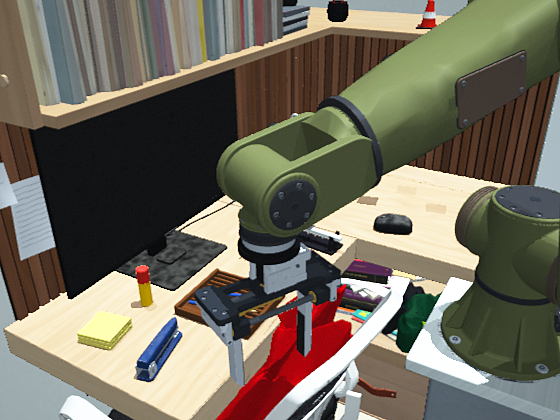

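```bash
cat > h.py <<'E'
import numpy as np,cv2
def load(n): return dict(np.load("pics/%s.npz"%n))
def ray(c,u,v,z):
    T=c["world_from_camera"];d=T[:3,:3]@np.array([(u-c["cx"])/c["fx"],(v-c["cy"])/c["fy"],1]);o=T[:3,3]
    return o+d*(z-o[2])/d[2]
def proj(c,p):
    T=np.linalg.inv(c["world_from_camera"]);q=T[:3,:3]@np.array(p)+T[:3,3]
    return np.array([c["fx"]*q[0]/q[2]+c["cx"],c["fy"]*q[1]/q[2]+c["cy"]])
E
python3 - <<'E'
from h import *
c=load("top0"); im=c["image"]
print("base px",proj(c,[0,0,0]), "tcp px",proj(c,[.2425,.4934,.2049]))
for n,u,v,z in [("tray",157,229,.02),("rake",298,229,.05),("pen",237,238,.005)]: print(n,ray(c,u,v,z).round(3))
for n,(x0,x1,y0,y1) in dict(tray=(105,210,175,285),rest=(270,325,175,285)).items():
    cv2.imwrite("pics/%s_z.png"%n,cv2.resize(im[y0:y1,x0:x1,::-1],None,fx=5,fy=5,interpolation=cv2.INTER_CUBIC))
E
```

```text
base px [239.05793618 470.99174246] tcp px [-30.19794392 364.05665975]
tray [0.53  0.189 0.02 ]
rake [ 0.519 -0.138  0.05 ]
pen [0.508 0.004 0.005]
```

View pics/tray_z.png

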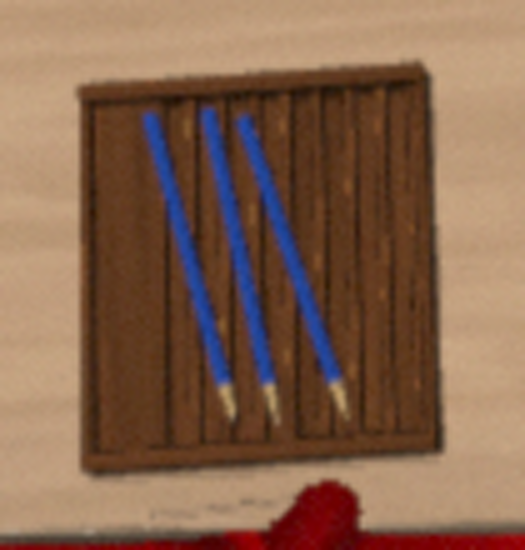

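View pics/rest_z.png

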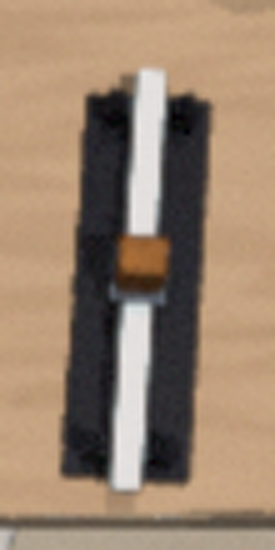

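```bash
cat > m.py <<'E'
from h import *
c=load("top0"); im=c["image"].astype(float)
# tray mask: darker than desk
g=im.sum(2)/3
def linefit(pts):  # pts px -> world handled later
    vx,vy,x0,y0=cv2.fitLine(np.float32(pts),cv2.DIST_HUBER,0,.01,.01).ravel();return vx,vy,x0,y0
def edge(arr,th,start,step,axis,fixed):
    p=start
    while True:
        a=arr[fixed,p] if axis=='u' else arr[p,fixed]
        q=p+step
        b=arr[fixed,q] if axis=='u' else arr[q,fixed]
        if a>th>=b: return p+step*(a-th)/(a-b)
        p=q
th=120
print("desk",g[230,110],g[180,160],g[230,205],"tray",g[230,128],g[194,160])
L=[(edge(g,th,112,1,'u',v),v) for v in range(200,260)]
R=[(edge(g,th,203,-1,'u',v),v) for v in range(198,258)]
T=[(u,edge(g,th,180,1,'v',u)) for u in range(128,185)]
B=[(u,edge(g,th,276,-1,'v',u)) for u in list(range(128,155))+list(range(182,188))]
W={}
for n,P,z in (("L",L,.02),("R0",R,0),("R20",R,.02),("T",T,.023),("B0",B,0),("B23",B,.023)):
    vx,vy,x0,y0=linefit(P)
    a=ray(c,x0-30*vx,y0-30*vy,z);b=ray(c,x0+30*vx,y0+30*vy,z)
    d=(b-a)[:2];ang=np.arctan2(d[1],d[0]);W[n]=(((a+b)/2)[:2],ang)
    r=np.array(P)-[x0,y0];print(n,W[n][0].round(4),"ang deg",np.degrees(ang).round(2),"resid",np.std(r@[-vy,vx]).round(2))
E
python3 m.py
```

```text
desk 159.66666666666666 160.66666666666666 158.0 tray 58.666666666666664 44.666666666666664
L [0.5462 0.2751] ang deg -177.29 resid 0.06
R0 [0.5378 0.1101] ang deg -177.25 resid 0.15
R20 [0.534  0.1071] ang deg -177.25 resid 0.15
T [0.6257 0.1938] ang deg -87.14 resid 0.12
B0 [0.4398 0.2006] ang deg -87.15 resid 0.15
B23 [0.4373 0.1954] ang deg -87.15 resid 0.15
```

```bash
python3 - <<'E'
from h import *
c=load("top0"); im=c["image"]
hsv=cv2.cvtColor(im,cv2.COLOR_RGB2HSV)
roi=np.zeros(im.shape[:2],np.uint8);roi[180:280,275:322]=255
w=((hsv[:,:,1]<60)&(hsv[:,:,2]>140)&(roi>0)).astype(np.uint8)
r=cv2.minAreaRect(np.argwhere(w)[:,::-1].astype(np.float32));print("bar px",r,w.sum())
P=np.argwhere(w)[:,::-1].astype(np.float32)
vx,vy,x0,y0=cv2.fitLine(P,cv2.DIST_HUBER,0,.01,.01).ravel()
bp=cv2.boxPoints(r)
for z in(.042,):
    a=ray(c,x0-40*vx,y0-40*vy,z);b=ray(c,x0+40*vx,y0+40*vy,z);d=b-a
    print("bar dir deg",np.degrees(np.arctan2(d[1],d[0])),"rect center",ray(c,*r[0],z).round(4),"len",np.linalg.norm(d)/80*max(r[1]), "centroid",ray(c,x0,y0,z).round(4))
h=((hsv[:,:,0]<18)&(hsv[:,:,1]>150)&(hsv[:,:,2]>60)&(roi>0)).astype(np.uint8)
h[:200]=0;h[260:]=0
q=np.argwhere(h)[:,::-1];print("handle px n",len(q),q.min(0),q.max(0),q.mean(0))
print(im[226,298],im[222:236,298].tolist())
m=[(q[:,0].min()+q[:,0].max())/2,0]
for z in(.075,.09,.095):print(z,ray(c,*q.mean(0),z).round(4))
# rest foot
g=im.sum(2)/3
b=((g<60)&(roi>0)).astype(np.uint8)
rr=cv2.minAreaRect(np.argwhere(b)[:,::-1].astype(np.float32));print("rest",rr)
for z in(0,.01):print("rest c",ray(c,*rr[0],z).round(4))
bp=cv2.boxPoints(rr);Wc=[ray(c,*p,.005)[:2] for p in bp];print(np.round(Wc,4).tolist())
# pen
roi2=np.zeros_like(roi);roi2[205:272,228:246]=1
p=((hsv[:,:,1]<60)&(hsv[:,:,2]>140)&(roi2>0));q=np.argwhere(p)[:,::-1];print("pen",ray(c,*q[0],.005),ray(c,*q[-1],.005))
E
```

```text
bar px ((297.523193359375, 233.0395050048828), (90.06237030029297, 11.931048393249512), 89.34893798828125) 419
bar dir deg -4.893098794447964 rect center [ 0.5114 -0.1371  0.042 ] len 0.20929023711497355 centroid [ 0.5164 -0.1368  0.042 ]
handle px n 74 [294 222] [303 231] [297.94594595 226.40540541]
[159 103  53] [[144, 115, 95], [145, 93, 49], [151, 97, 50], [158, 102, 54], [159, 103, 53], [163, 105, 52], [156, 100, 53], [125, 82, 44], [72, 44, 21], [57, 33, 16], [59, 37, 25], [66, 55, 54], [95, 99, 108], [143, 149, 154]]
0.075 [ 0.5206 -0.137   0.075 ]
0.09 [ 0.5178 -0.1363  0.09  ]
0.095 [ 0.5169 -0.1361  0.095 ]
rest ((296.718994140625, 231.777587890625), (24.428361892700195, 77.10201263427734), 3.3664605617523193)
rest c [ 0.5217 -0.1371  0.    ]
rest c [ 0.52   -0.1367  0.01  ]
[[0.4325, -0.1012], [0.6164, -0.1154], [0.6119, -0.1737], [0.4283, -0.1577]]
pen [0.57558482 0.00135544 0.005     ] [0.43313489 0.00614124 0.005     ]
```

```bash
cat >> h.py <<'E'
from scipy.spatial.transform import Rotation as R
def rows(pos,yaw_deg,o=None,roll=np.pi):
    if o is None:
        from station import status; o=status.get_obs()
    A=R.from_euler('xyz',o["eef_rot"]);B=R.from_euler('xyz',[np.pi,0,np.radians(yaw_deg)])
    s=A.inv().apply(np.array(pos)-o["ee_pos"]);t=(A.inv()*B).as_rotvec()/(np.pi/2)
    return np.round(np.r_[s,t],4).tolist()
E
python3 - <<'E'
from h import *
c=load("top0"); s=load("scene0"); im=c["image"]
print("scene px of rake",proj(s,[.52,-.137,.05]),"handle",proj(s,[.52,-.137,.095]), "tray",proj(s,[.533,.187,.02]))
g=im.astype(int).min(2)
for v in list(range(186,196))+list(range(264,276)): print(v,g[v,290:306].tolist())
# per-row bar centre
L=[]
for v in list(range(192,218))+list(range(240,266)):
    w=np.clip(g[v,286:312]-70.,0,None);L.append((v,(w@np.arange(286,312))/w.sum()))
L=np.array(L);p=np.polyfit(L[:,0],L[:,1],1);print(p,np.std(L[:,1]-np.polyval(p,L[:,0])))
a=ray(c,np.polyval(p,192),192,.042);b=ray(c,np.polyval(p,266),266,.042);print(a,b,np.degrees(np.arctan2(*(a-b)[[1,0]])))
print(rows([.52,-.137,.15],175.1))
E
```

```text
scene px of rake [307.95965997 223.83850955] handle [308.20794529 208.40855224] tray [232.4508842  296.63156874]
186 [127, 128, 129, 130, 128, 128, 131, 130, 130, 131, 132, 126, 125, 128, 129, 125]
187 [131, 128, 127, 127, 127, 128, 126, 128, 130, 133, 129, 128, 128, 128, 125, 124]
188 [126, 128, 130, 127, 129, 129, 125, 133, 155, 160, 157, 149, 141, 126, 125, 119]
189 [128, 127, 125, 123, 116, 114, 118, 146, 212, 220, 213, 196, 187, 135, 119, 121]
190 [123, 126, 123, 118, 86, 83, 93, 142, 217, 223, 222, 219, 208, 140, 125, 124]
191 [125, 121, 114, 112, 82, 76, 88, 150, 216, 221, 223, 222, 209, 139, 126, 120]
192 [118, 111, 92, 85, 68, 73, 90, 158, 217, 223, 222, 222, 211, 127, 120, 123]
193 [101, 83, 46, 44, 43, 58, 93, 166, 216, 221, 221, 220, 210, 119, 112, 111]
194 [43, 34, 25, 25, 31, 47, 87, 179, 218, 222, 221, 221, 207, 102, 65, 62]
195 [18, 22, 21, 20, 22, 40, 92, 194, 220, 223, 221, 222, 207, 85, 34, 29]
264 [27, 38, 112, 215, 223, 221, 221, 216, 164, 68, 23, 29, 17, 25, 30, 33]
265 [38, 45, 111, 213, 224, 222, 221, 215, 153, 64, 23, 23, 22, 22, 29, 29]
266 [15, 39, 115, 218
[... 275 characters left out ...]
, 41]
270 [43, 75, 154, 218, 222, 222, 221, 208, 102, 51, 42, 45, 43, 41, 46, 41]
271 [91, 95, 165, 217, 221, 221, 218, 206, 108, 80, 72, 64, 63, 67, 67, 68]
272 [119, 107, 140, 194, 202, 200, 197, 187, 118, 122, 119, 112, 114, 116, 113, 108]
273 [122, 108, 106, 113, 113, 110, 116, 119, 118, 128, 129, 128, 129, 129, 131, 131]
274 [120, 107, 109, 105, 106, 109, 111, 119, 128, 131, 129, 130, 131, 132, 129, 131]
275 [123, 109, 109, 104, 107, 107, 114, 127, 132, 128, 131, 129, 128, 131, 133, 130]
[-2.18141573e-02  3.03375882e+02] 0.2702960918726613
[ 0.60799787 -0.14335174  0.042     ] [ 0.43597542 -0.13537497  0.042     ] -2.6549308874748023
[-0.5271, -0.4433, 0.0554, -0.0006, -0.0002, -0.2364]
```

```bash
python3 - <<'E'
from h import *
c=load("top0"); g=c["image"].astype(int).min(2)
L=[]
for v in list(range(196,219))+list(range(242,266)):
    r=g[v].astype(float);i=286
    while r[i]<150:i+=1
    l=i-1+(150-r[i-1])/(r[i]-r[i-1]); 
    while r[i]>=150:i+=1
    rr=i-1+(r[i-1]-150)/(r[i-1]-r[i]);L.append((v,(l+rr)/2,rr-l))
L=np.array(L);p=np.polyfit(L[:,0],L[:,1],1);print(p,np.std(L[:,1]-np.polyval(p,L[:,0])),L[:,2].mean())
f=lambda v,z:ray(c,np.polyval(p,v),v,z)
a=f(188.4,.042);b=f(272.3,.042);d=a-b;print(a,b,np.linalg.norm(d),(a+b)/2,np.degrees(np.arctan2(d[1],d[0])))
b=f(272.3,.03);d=a-b;print(np.linalg.norm(d),(a+b)/2)
for u,v in((298.4,225.6),):print(ray(c,u,v,.095))
E
python3 -m jog '[[-0.527,-0.443,0.02,0,0,-0.236,1],[-0.527,-0.443,0.02,0,0,-0.236,1],[-0.527,-0.443,0.02,0,0,-0.236,1],[-0.527,-0.443,0.02,0,0,-0.236,1],[-0.527,-0.443,0.02,0,0,-0.236,1],[-0.527,-0.443,0.02,0,0,-0.236,1],[-0.527,-0.443,0.02,0,0,-0.236,1],[-0.527,-0.443,0.02,0,0,-0.236,1],[-0.527,-0.443,0.02,0,0,-0.236,1],[-0.527,-0.443,0.02,0,0,-0.236,1],[-0.527,-0.443,0.02,0,0,-0.236,1],[-0.527,-0.443,0.02,0,0,-0.236,1],[-0.527,-0.443,0.02,0,0,-0.236,1],[-0.527,-0.443,0.02,0,0,-0.236,1],[-0.527,-0.443,0.02,0,0,-0.236,1],[-0.527,-0.443,0.02,0,0,-0.236,1]]' 30
python3 - <<'E'
from station import camera
import cv2
for n in("scene","top"): cv2.imwrite("pics/%s1.png"%n,camera(n)["image"][:,:,::-1])
E
```

```text
[-6.27243225e-02  3.11770366e+02] 0.05781799754539655 5.739140795557723
[ 0.61660591 -0.14535055  0.042     ] [ 0.42189209 -0.12854105  0.042     ] 0.19543804954875896 [ 0.519249  -0.1369458  0.042    ] -4.93407100811403
0.19455783228864368 [ 0.51985797 -0.13716382  0.036     ]
[ 0.51863644 -0.13714483  0.095     ]
time_s: 1.7
ee_pos: [0.5197, -0.1369, 0.1847]
eef_rot: [-3.141, -0.002, 3.054]
force: [-0.1, 0.6, -0.6]
grip_width: 0.0942
```

View pics/scene1.png

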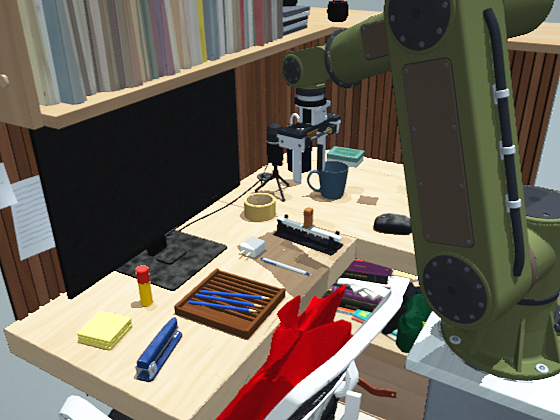

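View pics/top1.png

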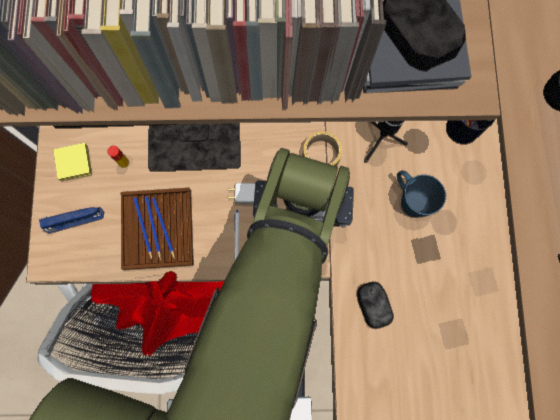

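```bash
python3 -m jog '[[0,0,0.05,0,0,0,1],[0,0,0.1,0,0,0,0.5],[0,0,0.125,0,0,0,0],[0,0,0.134,0,0,0,0],[0,0,0.134,0,0,0,0]]' 30
python3 - <<'E'
from h import *
from station import camera
im=camera("scene")["image"]
cv2.imwrite("pics/s2.png",cv2.resize(im[170:270,240:360,::-1],None,fx=5,fy=5,interpolation=cv2.INTER_CUBIC))
print(rows([.5192,-.137,.051],175.07))
E
```

```text
time_s: 2.3
ee_pos: [0.5194, -0.1349, 0.0513]
eef_rot: [-3.141, -0.002, 3.057]
force: [-0.3, -0.9, 0.1]
grip_width: 0.0655
[0.0007, -0.0018, 0.0015, -0.0006, 0.0002, 0.001]
```

View pics/s2.png

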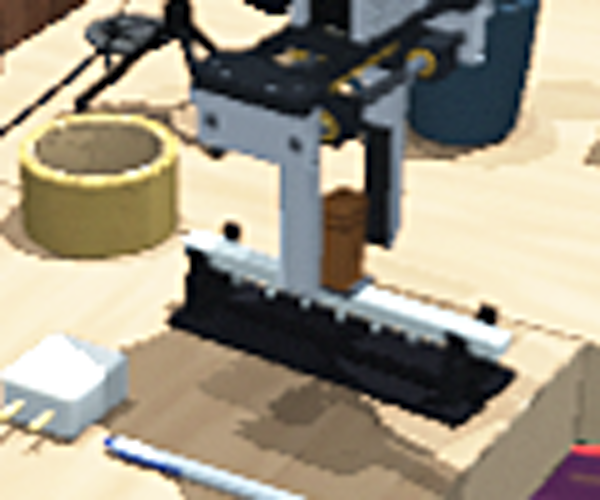

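```bash
python3 -m jog '[[0.0005,-0.0018,0.001,0,0,0,0],[0.0005,-0.0018,0.001,0,0,0,-0.5],[0.0005,-0.0018,0.001,0,0,0,-0.8],[0.0005,-0.0018,0.001,0,0,0,-0.8],[0.0005,-0.0018,0.001,0,0,0,-0.8],[0.0005,-0.0018,0.001,0,0,0,-0.8]]' 35
python3 - <<'E'
from station import status
import numpy as np
for i in range(3):
    o=status.get_obs();print({k:np.round(o[k],4).tolist() for k in("time_s","ee_pos","eef_rot","force","moment","grip_width")})
E
```

```text
time_s: 2.95
ee_pos: [0.5195, -0.1371, 0.0517]
eef_rot: [-3.141, 0.001, 3.057]
force: [-2.4, -0.2, 2.2]
grip_width: 0.0216
{'time_s': 2.95, 'ee_pos': [0.5195, -0.1371, 0.0517], 'eef_rot': [-3.1406, 0.0005, 3.0571], 'force': [-2.4429, -0.2422, 2.2449], 'moment': [-0.0067, 0.169, -0.0568], 'grip_width': 0.0216}
{'time_s': 2.95, 'ee_pos': [0.5195, -0.1371, 0.0517], 'eef_rot': [-3.1406, 0.0005, 3.0571], 'force': [-2.4429, -0.2422, 2.2449], 'moment': [-0.0067, 0.169, -0.0568], 'grip_width': 0.0216}
{'time_s': 2.95, 'ee_pos': [0.5195, -0.1371, 0.0517], 'eef_rot': [-3.1406, 0.0005, 3.0571], 'force': [-2.4429, -0.2422, 2.2449], 'moment': [-0.0067, 0.169, -0.0568], 'grip_width': 0.0216}
```

```bash
python3 -m jog '[[0,0,-0.01,0,0,0,-0.8],[0,0,-0.025,0,0,0,-0.8],[0,0,-0.045,0,0,0,-0.8],[0,0,-0.075,0,0,0,-0.8],[0,0,-0.1,0,0,0,-0.8],[0,0,-0.1,0,0,0,-0.8],[0,0,-0.1,0,0,0,-0.8]]'
python3 - <<'E'
from h import *
from station import camera,status
im=camera("scene")["image"]
cv2.imwrite("pics/s3.png",cv2.resize(im[150:270,240:360,::-1],None,fx=5,fy=5,interpolation=cv2.INTER_CUBIC))
print(rows([.5296,.2595,.10],182.8),status.get_obs()["moment"])
E
```

```text
time_s: 3.65
ee_pos: [0.5193, -0.1369, 0.1513]
eef_rot: [-3.141, 0.001, 3.057]
force: [-1.1, 0.4, -1.6]
grip_width: 0.0216
[0.0228, 0.3958, 0.0503, -0.0004, -0.0006, -0.0849] [ 0.05303808 -0.06622457  0.03765815]
```

View pics/s3.png

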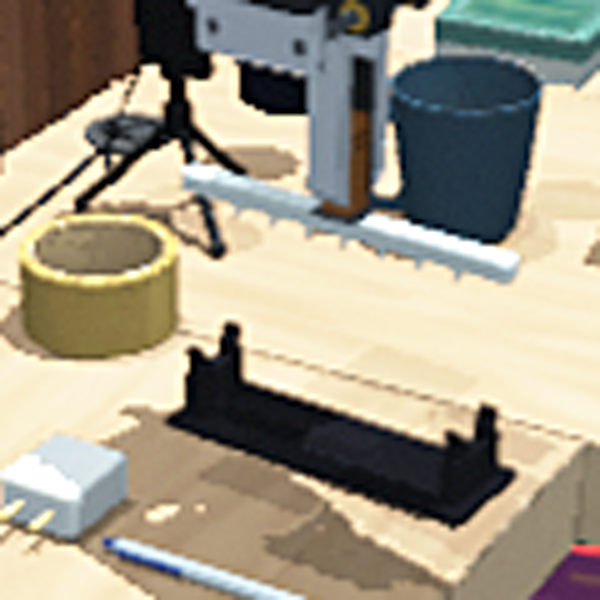

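```bash
python3 -m jog '[[0.0228,0.396,0.05,0,0,-0.085,-0.8],[0.0228,0.396,0.05,0,0,-0.085,-0.8],[0.0228,0.396,0.05,0,0,-0.085,-0.8],[0.0228,0.396,0.05,0,0,-0.085,-0.8],[0.0228,0.396,0.05,0,0,-0.085,-0.8],[0.0228,0.396,0.05,0,0,-0.085,-0.8],[0.0228,0.396,0.05,0,0,-0.085,-0.8],[0.0228,0.396,0.05,0,0,-0.085,-0.8],[0.0228,0.396,0.05,0,0,-0.085,-0.8],[0.0228,0.396,0.05,0,0,-0.085,-0.8],[0.0228,0.396,0.05,0,0,-0.085,-0.8],[0.0228,0.396,0.05,0,0,-0.085,-0.8]]'
python3 - <<'E'
from h import *
from station import camera,status
for n in("scene","top"):
    c=camera(n);np.savez("pics/%s4.npz"%n,**c);im=c["image"]
    w=im[200:350,140:320] if n=="scene" else im[170:290,90:220]
    cv2.imwrite("pics/%s4.png"%n,cv2.resize(w[:,:,::-1],None,fx=4,fy=4,interpolation=cv2.INTER_CUBIC))
o=status.get_obs()
print(rows([.5296,.2595,.0447],182.8),o["force"],o["moment"],o["ee_pos"],o["eef_rot"])
E
```

```text
time_s: 4.9
ee_pos: [0.5297, 0.2585, 0.1001]
eef_rot: [-3.141, -0.001, -3.094]
force: [-0.1, -1.3, -1.4]
grip_width: 0.0219
[0.0001, 0.0008, 0.0557, -0.0003, -0.0006, -0.0008] [-0.67529121 -0.41011379 -1.22590892] [0.05796941 0.05201829 0.01398412] [0.52983626 0.25869411 0.10042654] [-3.14107753e+00 -9.35751805e-04 -3.09400068e+00]
```

View pics/scene4.png

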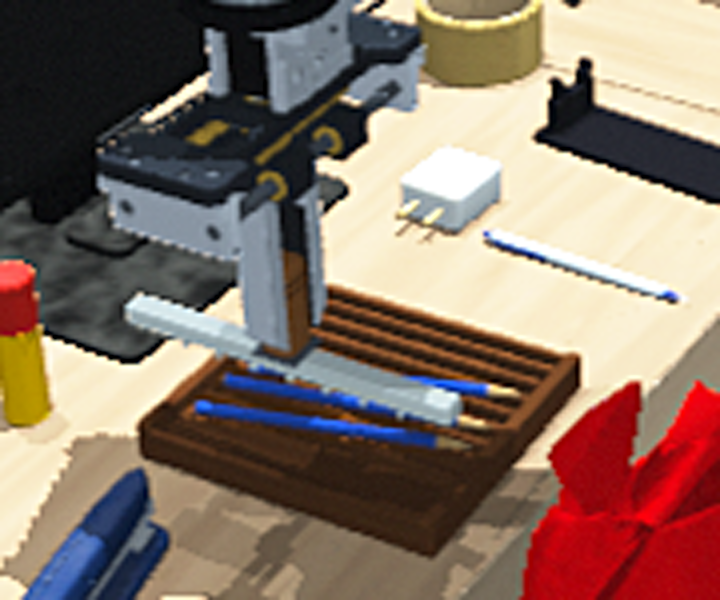

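View pics/top4.png

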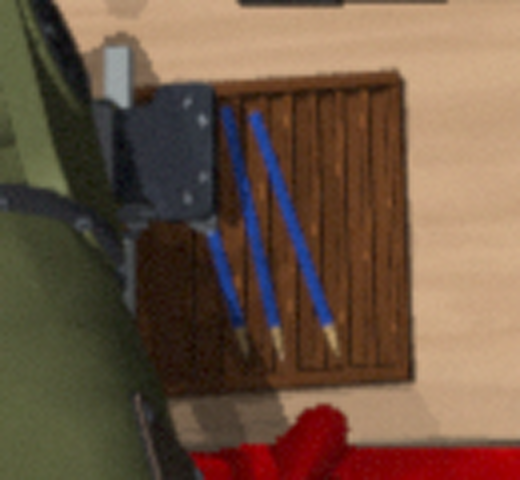

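```bash
python3 - <<'E'
from h import *
c=load("scene4")
th=np.radians(92.8);ux=np.array([np.cos(th),np.sin(th),0]);uy=np.array([-np.sin(th),np.cos(th),0])
k=lambda p:((proj(c,p)-[140,200])*4+2).round(0)
b=np.array([.5298,.2587,.0788])
for s in(-1,1):
  for x in(-.007,.007):
    for z in(0,.012): print("bar end y",s,x,z,k(b+uy*.098*s+ux*x+[0,0,z]))
t=np.array([.5332,.1866,0])
for x,y in((.087,.092),(.087,-.092),(-.076,.092),(-.076,-.092)): print("tray",x,y,k(t+ux*x+uy*y+[0,0,.023]))
# platform pencil: leftmost pencil ends
d=load("top0")
for n,u,v in(("a top",105+151/5,175+115/5),("a bot",105+233/5,175+420/5)):
    p=ray(d,u,v,.0165)-t;print(n,p@ux,p@uy)
E
```

```text
bar end y -1 -0.007 0 [143. 312.]
bar end y -1 -0.007 0.012 [141. 293.]
bar end y -1 0.007 0 [126. 326.]
bar end y -1 0.007 0.012 [124. 307.]
bar end y 1 -0.007 0 [464. 416.]
bar end y 1 -0.007 0.012 [463. 396.]
bar end y 1 0.007 0 [449. 431.]
bar end y 1 0.007 0.012 [449. 411.]
tray 0.087 0.092 [435. 527.]
tray 0.087 -0.092 [137. 424.]
tray -0.076 0.092 [586. 356.]
tray -0.076 -0.092 [308. 272.]
a top 0.05359078816813921 -0.07551417893512895
a bot 0.017146076763008267 0.0720647934758681
```

```bash
python3 -m jog '[[0,0.0008,0.02,0,0,0,-0.8],[0,0.0008,0.04,0,0,0,-0.8],[0,0.0008,0.05,0,0,-0.0008,-0.8],[0,0.0008,0.052,0,0,-0.0008,-0.8],[0,0.0008,0.052,0,0,-0.0008,-0.8],[0,0.0008,0.052,0,0,-0.0008,-0.8]]'
python3 - <<'E'
from h import *
from station import status
o=status.get_obs();print(rows([.5296,.2595,.0447],182.8),o["force"],o["moment"],o["ee_pos"])
E
```

```text
time_s: 5.6
ee_pos: [0.5303, 0.2596, 0.0494]
eef_rot: [-3.142, 0.0, -3.093]
force: [-0.5, -0.1, -1.5]
grip_width: 0.0222
[0.0007, -0.0001, 0.0047, -0.0, 0.0003, -0.0001] [-0.49132809 -0.08615236 -1.49072263] [ 0.05019776  0.00123855 -0.04270558] [0.53026332 0.25958828 0.04943616]
```

```bash
python3 -m jog '[[0.0007,0,0.001,0,0,0,-0.8],[0.0007,0,0.002,0,0,0,-0.8],[0.0007,0,0.003,0,0,0,-0.8],[0.0007,0,0.003,0,0,0,-0.8]]'; python3 -m jog '[[0,0,0.0007,0,0,0,-0.8],[0,0,0.001,0,0,0,-0.8],[0,0,0.001,0,0,0,-0.8]]'
```

```text
time_s: 6.0
ee_pos: [0.5295, 0.2595, 0.0464]
eef_rot: [-3.142, 0.0, -3.093]
force: [-0.2, -1.3, -0.9]
grip_width: 0.0216
time_s: 6.3
ee_pos: [0.5295, 0.2595, 0.0453]
eef_rot: [-3.142, 0.0, -3.093]
force: [0.1, -0.4, -1.4]
grip_width: 0.0216
```

```bash
python3 -m jog '[[0,0,0.0005,0,0,0,-0.8],[0,0,0.0005,0,0,0,-0.8]]'; python3 -m jog '[[0,0,0.0005,0,0,0,-0.8],[0,0,0.0005,0,0,0,-0.8]]';
```

```text
time_s: 6.5
ee_pos: [0.5295, 0.2595, 0.0447]
eef_rot: [-3.142, 0.0, -3.093]
force: [0.5, -0.3, -2.1]
grip_width: 0.022
time_s: 6.7
ee_pos: [0.5296, 0.2596, 0.0447]
eef_rot: [-3.142, 0.0, -3.093]
force: [-3.0, -1.3, 5.2]
grip_width: 0.0223
```

```bash
python3 -m jog '[[0,0,0.0004,0,0,0,-0.8],[0,0,0.0004,0,0,0,-0.8]]'; python3 - <<'E'
from station import status
o=status.get_obs();print(o["ee_pos"],o["eef_rot"],o["force"],o["moment"])
E
```

```text
time_s: 6.9
ee_pos: [0.5296, 0.2596, 0.0447]
eef_rot: [-3.142, 0.001, -3.093]
force: [-3.4, -0.6, 5.8]
grip_width: 0.0219
[0.52955686 0.25958316 0.04465338] [-3.14157397e+00  5.87455472e-04 -3.09275073e+00] [-3.41033598 -0.61226965  5.79962433] [-0.28841731  0.55952864  0.00737024]
```

```bash
python3 -m jog '[[0,0,0.0003,0,0.001,0,-0.8],[0,0,0.0003,0,0.001,0,-0.8],[0,0,0.0003,0,0.001,0,-0.8]]' 50; python3 - <<'E'
from station import status
o=status.get_obs();print(o["ee_pos"],o["eef_rot"],o["force"],o["moment"])
E
```

```text
time_s: 7.2
ee_pos: [0.5297, 0.2596, 0.0446]
eef_rot: [3.141, -0.0, -3.093]
force: [-3.1, -0.9, 5.4]
grip_width: 0.022
[0.52973504 0.2596218  0.04464853] [ 3.14145635e+00 -4.81238887e-04 -3.09279530e+00] [-3.13705968 -0.85506535  5.38987434] [-0.13678544  0.23496162 -0.01975984]
```

```bash
python3 -m jog '[[0.0003,-0.001,0.0002,0,0.0005,0,-0.8],[0.0003,-0.002,0.0002,0,0.0005,0,-0.8],[0.0003,-0.003,0.0002,0,0.0005,0,-0.8],[0.0003,-0.004,0.0002,0,0.0005,0,-0.8]]'; python3 - <<'E'
from h import *
from station import status
o=status.get_obs();print(o["ee_pos"],o["eef_rot"],o["force"],o["moment"]);print(rows([.5296,.2595,.0447],182.8,o))
E
```

```text
time_s: 7.6
ee_pos: [0.5299, 0.2558, 0.0447]
eef_rot: [3.141, -0.001, -3.093]
force: [0.3, 2.5, 3.8]
grip_width: 0.0219
[0.5298633  0.25575697 0.04468811] [ 3.14104184e+00 -5.04568987e-04 -3.09272268e+00] [0.33022779 2.47739976 3.7937635 ] [ 0.63414317 -0.2823883  -0.03403481]
[0.0001, 0.0038, -0.0, 0.0004, -0.0003, 0.0]
```

```bash
cat > st.py <<'E'
from h import *
from station import status
o=status.get_obs();e=rows([.5360,.1297,.0447],182.8,o)
print("F",np.round(o["force"],1),"M",np.round(o["moment"],2),"z",round(o["ee_pos"][2],5),"to stop",e)
E
python3 -m jog '[[0,-0.001,0.0003,0,-0.0002,0,-0.8],[0,-0.002,0.0003,0,-0.0002,0,-0.8],[0,-0.003,0.0003,0,-0.0002,0,-0.8],[0,-0.004,0.0003,0,-0.0002,0,-0.8],[0,-0.005,0.0003,0,-0.0002,0,-0.8],[0,-0.006,0.0003,0,-0.0002,0,-0.8],[0,-0.007,0.0003,0,-0.0002,0,-0.8]]'; python3 st.py
```

```text
time_s: 8.3
ee_pos: [0.5304, 0.249, 0.0447]
eef_rot: [3.14, 0.0, -3.093]
force: [0.2, 3.8, 5.7]
grip_width: 0.0219
F [0.2 3.8 5.7] M [ 0.79  0.01 -0.06] z 0.04466 to stop [0.0002, -0.1194, -0.0002, 0.0007, 0.0002, -0.0]
```

```bash
python3 -m jog '[[0,-0.001,0.0002,0.0005,0,0,-0.8],[0,-0.002,0.0002,0.0005,0,0,-0.8],[0,-0.003,0.0002,0.0005,0,0,-0.8],[0,-0.004,0.0002,0.0005,0,0,-0.8],[0,-0.005,0.0002,0.0005,0,0,-0.8],[0,-0.006,0.0002,0.0005,0,0,-0.8],[0,-0.007,0.0002,0.0005,0,0,-0.8],[0,-0.008,0.0002,0.0005,0,0,-0.8],[0,-0.009,0.0002,0.0005,0,0,-0.8],[0,-0.01,0.0002,0.0005,0,0,-0.8]]'; python3 st.py
```

```text
time_s: 9.3
ee_pos: [0.531, 0.2391, 0.0447]
eef_rot: [3.141, 0.001, -3.093]
force: [0.6, 4.0, 5.4]
grip_width: 0.0217
F [0.6 4.  5.4] M [0.88 0.08 0.01] z 0.04468 to stop [0.0003, -0.1096, -0.0001, 0.0005, 0.0005, -0.0001]
```

```bash
python3 -m jog '[[0,-0.001,0.0001,0.0005,0.0003,0,-0.8],[0,-0.002,0.0001,0.0005,0.0003,0,-0.8],[0,-0.003,0.0001,0.0005,0.0003,0,-0.8],[0,-0.004,0.0001,0.0005,0.0003,0,-0.8],[0,-0.005,0.0001,0.0005,0.0003,0,-0.8],[0,-0.006,0.0001,0.0005,0.0003,0,-0.8],[0,-0.007,0.0001,0.0005,0.0003,0,-0.8],[0,-0.008,0.0001,0.0005,0.0003,0,-0.8],[0,-0.009,0.0001,0.0005,0.0003,0,-0.8],[0,-0.01,0.0001,0.0005,0.0003,0,-0.8]]'; python3 st.py
python3 - <<'E'
from station import camera
import cv2
for n in("scene","top"):
    im=camera(n)["image"];w=im[200:350,140:320] if n=="scene" else im[170:290,90:220]
    cv2.imwrite("pics/%s5.png"%n,cv2.resize(w[:,:,::-1],None,fx=4,fy=4,interpolation=cv2.INTER_CUBIC))
E
python3 st.py
```

```text
time_s: 10.3
ee_pos: [0.5316, 0.2292, 0.0447]
eef_rot: [3.141, 0.001, -3.093]
force: [-0.7, 4.1, 5.5]
grip_width: 0.0218
F [-0.7  4.1  5.5] M [ 0.83 -0.03 -0.03] z 0.04465 to stop [0.0004, -0.0996, -0.0001, 0.0002, 0.0003, -0.0001]
F [0.8 2.7 5.4] M [0.64 0.05 0.01] z 0.04465 to stop [0.0004, -0.0995, -0.0001, 0.0001, 0.0003, -0.0001]
```

View pics/scene5.png

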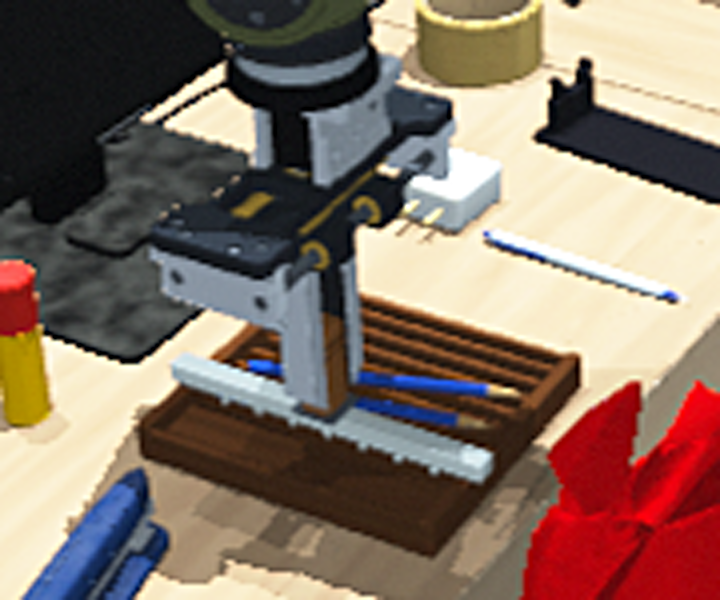

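```bash
python3 -m jog '[[0.0003,-0.001,0,0.0002,0.0002,0,-0.8],[0.0003,-0.002,0,0.0002,0.0002,0,-0.8],[0.0003,-0.003,0,0.0002,0.0002,0,-0.8],[0.0003,-0.004,0,0.0002,0.0002,0,-0.8],[0.0003,-0.005,0,0.0002,0.0002,0,-0.8],[0.0003,-0.006,0,0.0002,0.0002,0,-0.8],[0.0003,-0.007,0,0.0002,0.0002,0,-0.8],[0.0003,-0.008,0,0.0002,0.0002,0,-0.8],[0.0003,-0.009,0,0.0002,0.0002,0,-0.8],[0.0003,-0.01,0,0.0002,0.0002,0,-0.8]]'; python3 st.py
```

```text
time_s: 11.4
ee_pos: [0.5317, 0.219, 0.0447]
eef_rot: [-3.141, 0.0, -3.093]
force: [0.0, 2.9, 5.0]
grip_width: 0.0217
F [0.  2.9 5. ] M [ 0.72 -0.12 -0.01] z 0.04467 to stop [0.0001, -0.0894, -0.0, -0.0001, 0.0001, -0.0001]
```

```bash
python3 -m jog '[[0.0001,-0.001,-0.0001,0,0,0,-0.8],[0.0001,-0.002,-0.0001,0,0,0,-0.8],[0.0001,-0.003,-0.0001,0,0,0,-0.8],[0.0001,-0.004,-0.0001,0,0,0,-0.8],[0.0001,-0.005,-0.0001,0,0,0,-0.8],[0.0001,-0.006,-0.0001,0,0,0,-0.8],[0.0001,-0.007,-0.0001,0,0,0,-0.8],[0.0001,-0.008,-0.0001,0,0,0,-0.8],[0.0001,-0.009,-0.0001,0,0,0,-0.8],[0.0001,-0.01,-0.0001,0,0,0,-0.8],[0.0001,-0.011,-0.0001,0,0,0,-0.8],[0.0001,-0.012,-0.0001,0,0,0,-0.8]]'; python3 st.py
```

```text
time_s: 12.6
ee_pos: [0.5322, 0.2069, 0.0447]
eef_rot: [-3.141, -0.0, -3.093]
force: [-0.6, 1.9, 1.7]
grip_width: 0.0216
F [-0.6  1.9  1.7] M [ 0.24 -0.15 -0.  ] z 0.04468 to stop [-0.0001, -0.0772, 0.0, -0.0002, -0.0, -0.0001]
```

```bash
python3 -m jog '[[0,-0.001,0.0001,0,0,0,-0.8],[0,-0.002,0.0001,0,0,0,-0.8],[0,-0.003,0.0001,0,0,0,-0.8],[0,-0.004,0.0001,0,0,0,-0.8],[0,-0.005,0.0001,0,0,0,-0.8],[0,-0.006,0.0001,0,0,0,-0.8],[0,-0.007,0.0001,0,0,0,-0.8],[0,-0.008,0.0001,0,0,0,-0.8],[0,-0.009,0.0001,0,0,0,-0.8],[0,-0.01,0.0001,0,0,0,-0.8]]'; python3 st.py
```

```text
time_s: 13.6
ee_pos: [0.5327, 0.1968, 0.0447]
eef_rot: [-3.141, 0.0, -3.093]
force: [-0.6, 3.0, 4.4]
grip_width: 0.0215
F [-0.6  3.   4.4] M [ 0.7 -0.1 -0. ] z 0.04466 to stop [-0.0, -0.0672, -0.0, -0.0001, 0.0001, -0.0001]
```

N ≈ 6. Continuing.

```bash
python3 -m jog '[[0,-0.001,0,0,0,0,-0.8],[0,-0.002,0,0,0,0,-0.8],[0,-0.003,0,0,0,0,-0.8],[0,-0.004,0,0,0,0,-0.8],[0,-0.005,0,0,0,0,-0.8],[0,-0.006,0,0,0,0,-0.8],[0,-0.007,0,0,0,0,-0.8],[0,-0.008,0,0,0,0,-0.8],[0,-0.009,0,0,0,0,-0.8],[0,-0.01,0,0,0,0,-0.8],[0,-0.011,0,0,0,0,-0.8],[0,-0.012,0,0,0,0,-0.8]]'; python3 st.py
python3 - <<'E'
from station import camera
import cv2
im=camera("scene")["image"];w=im[200:350,140:320]
cv2.imwrite("pics/s6.png",cv2.resize(w[:,:,::-1],None,fx=4,fy=4,interpolation=cv2.INTER_CUBIC))
E
python3 st.py
```

```text
time_s: 14.8
ee_pos: [0.5333, 0.1847, 0.0446]
eef_rot: [-3.141, 0.0, -3.093]
force: [-0.4, 3.1, 5.1]
grip_width: 0.0218
F [-0.4  3.1  5.1] M [ 0.67 -0.06  0.02] z 0.04464 to stop [-0.0, -0.0551, -0.0, -0.0001, 0.0001, -0.0001]
F [0.6 2.5 3.7] M [ 0.53 -0.08  0.02] z 0.04465 to stop [-0.0, -0.055, -0.0, -0.0002, 0.0, -0.0002]
```

View pics/s6.png

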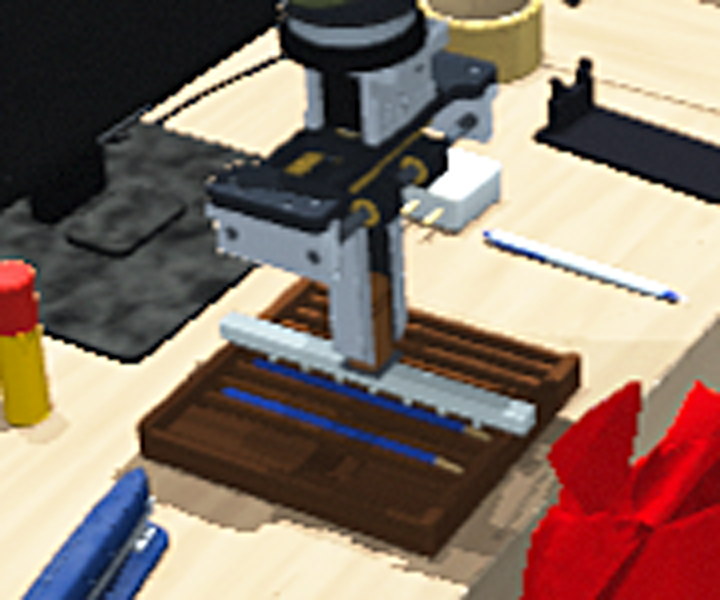

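```bash
python3 -m jog '[[0,-0.001,0,0,0,0,-0.8],[0,-0.002,0,0,0,0,-0.8],[0,-0.003,0,0,0,0,-0.8],[0,-0.004,0,0,0,0,-0.8],[0,-0.005,0,0,0,0,-0.8],[0,-0.006,0,0,0,0,-0.8],[0,-0.007,0,0,0,0,-0.8],[0,-0.008,0,0,0,0,-0.8],[0,-0.009,0,0,0,0,-0.8],[0,-0.01,0,0,0,0,-0.8],[0,-0.011,0,0,0,0,-0.8],[0,-0.012,0,0,0,0,-0.8]]'; python3 st.py
```

```text
time_s: 16.05
ee_pos: [0.5339, 0.1725, 0.0446]
eef_rot: [-3.141, 0.0, -3.093]
force: [-0.0, 2.7, 3.8]
grip_width: 0.0216
F [-0.   2.7  3.8] M [ 0.67 -0.07  0.  ] z 0.04465 to stop [-0.0, -0.0429, -0.0, -0.0002, 0.0, -0.0002]
```

```bash
python3 -m jog '[[0,-0.001,0,0,0,0,-0.8],[0,-0.002,0,0,0,0,-0.8],[0,-0.003,0,0,0,0,-0.8],[0,-0.004,0,0,0,0,-0.8],[0,-0.005,0,0,0,0,-0.8],[0,-0.006,0,0,0,0,-0.8],[0,-0.007,0,0,0,0,-0.8],[0,-0.008,0,0,0,0,-0.8],[0,-0.009,0,0,0,0,-0.8],[0,-0.01,0,0,0,0,-0.8],[0,-0.011,0,0,0,0,-0.8],[0,-0.012,0,0,0,0,-0.8]]'; python3 st.py
```

```text
time_s: 17.25
ee_pos: [0.5345, 0.1605, 0.0447]
eef_rot: [-3.141, 0.0, -3.093]
force: [-0.3, 3.2, 3.3]
grip_width: 0.0218
F [-0.3  3.2  3.3] M [ 0.67 -0.06 -0.  ] z 0.0447 to stop [-0.0, -0.0308, 0.0, -0.0002, 0.0001, -0.0002]
```

```bash
python3 -m jog '[[0,-0.001,0,0,0,0,-0.8],[0,-0.002,0,0,0,0,-0.8],[0,-0.003,0,0,0,0,-0.8],[0,-0.004,0,0,0,0,-0.8],[0,-0.005,0,0,0,0,-0.8],[0,-0.006,0,0,0,0,-0.8],[0,-0.007,0,0,0,0,-0.8],[0,-0.008,0,0,0,0,-0.8],[0,-0.009,0,0,0,0,-0.8],[0,-0.01,0,0,0,0,-0.8],[0,-0.011,0,0,0,0,-0.8],[0,-0.012,0,0,0,0,-0.8]]'; python3 st.py
python3 - <<'E'
from station import camera
import cv2
im=camera("scene")["image"];w=im[200:350,140:320]
cv2.imwrite("pics/s7.png",cv2.resize(w[:,:,::-1],None,fx=4,fy=4,interpolation=cv2.INTER_CUBIC))
E
```

```text
time_s: 18.45
ee_pos: [0.535, 0.1484, 0.0446]
eef_rot: [-3.141, 0.0, -3.093]
force: [-0.6, 3.3, 4.2]
grip_width: 0.0219
F [-0.6  3.3  4.2] M [ 0.67 -0.13  0.02] z 0.04465 to stop [-0.0001, -0.0187, -0.0, -0.0002, 0.0, -0.0001]
```

View pics/s7.png

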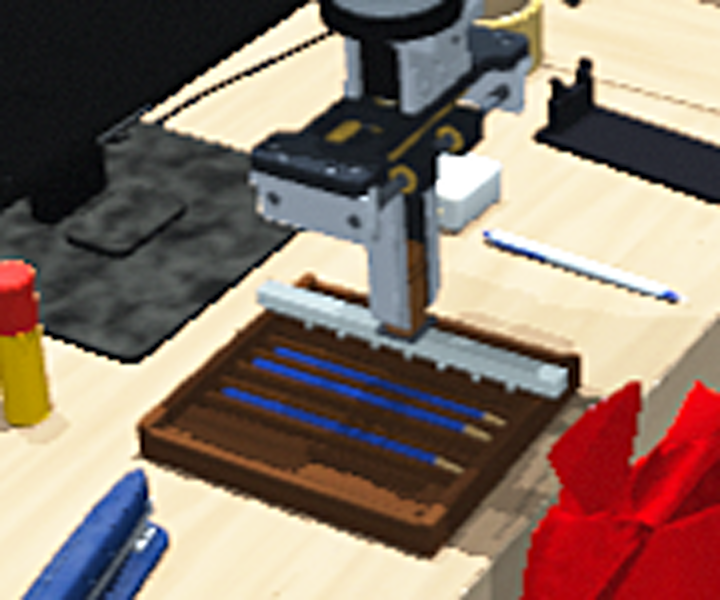

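```bash
python3 -m jog '[[0,-0.001,0,0,0,0,-0.8],[0,-0.002,0,0,0,0,-0.8],[0,-0.003,0,0,0,0,-0.8],[0,-0.004,0,0,0,0,-0.8],[0,-0.005,0,0,0,0,-0.8],[0,-0.006,0,0,0,0,-0.8],[0,-0.007,0,0,0,0,-0.8],[0,-0.008,0,0,0,0,-0.8],[0,-0.009,0,0,0,0,-0.8],[0,-0.01,0,0,0,0,-0.8],[0,-0.011,0,0,0,0,-0.8],[0,-0.012,0,0,0,0,-0.8],[0,-0.013,0,0,0,0,-0.8],[0,-0.014,0,0,0,0,-0.8],[0,-0.015,0,0,0,0,-0.8],[0,-0.016,0,0,0,0,-0.8],[0,-0.017,0,0,0,0,-0.8],[0,-0.017,0,0,0,0,-0.8],[0,-0.017,0,0,0,0,-0.8]]'; python3 st.py
python3 -m jog '[[0,0,-0.005,0,0,0,-0.8],[0,0,-0.015,0,0,0,-0.8],[0,0,-0.04,0,0,0,-0.8],[0,0,-0.07,0,0,0,-0.8],[0,0,-0.095,0,0,0,-0.8],[0,0,-0.095,0,0,0,-0.8]]'
python3 - <<'E'
from h import *
from station import camera
im=camera("scene")["image"];w=im[200:350,140:320]
cv2.imwrite("pics/s8.png",cv2.resize(w[:,:,::-1],None,fx=4,fy=4,interpolation=cv2.INTER_CUBIC))
print(rows([.5195,-.1371,.0817],np.degrees(3.0571)))
E
```

```text
time_s: 20.4
ee_pos: [0.5359, 0.1311, 0.0447]
eef_rot: [-3.141, 0.0, -3.093]
force: [-0.4, 1.0, 3.8]
grip_width: 0.0218
F [-0.4  1.   3.8] M [ 0.2  -0.16  0.  ] z 0.04466 to stop [-0.0, -0.0015, -0.0, -0.0004, 0.0, -0.0002]
time_s: 21.0
ee_pos: [0.5372, 0.1314, 0.1433]
eef_rot: [-3.142, 0.005, -3.093]
force: [-0.4, -0.3, -1.4]
grip_width: 0.0217
[0.0299, -0.2671, 0.0592, -0.0002, 0.0016, 0.0847]
```

View pics/s8.png

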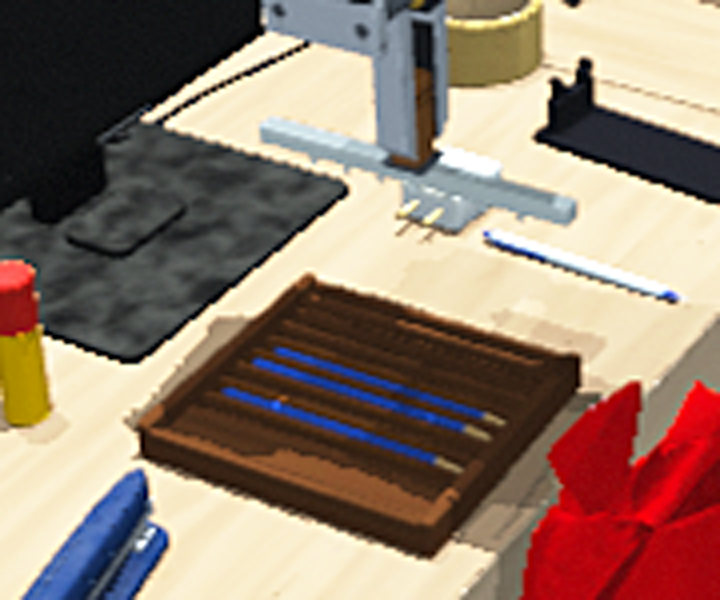

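```bash
python3 -m jog '[[0.0299,-0.267,0.014,0,0,0.085,-0.8],[0.0299,-0.267,0.014,0,0,0.085,-0.8],[0.0299,-0.267,0.014,0,0,0.085,-0.8],[0.0299,-0.267,0.014,0,0,0.085,-0.8],[0.0299,-0.267,0.014,0,0,0.085,-0.8],[0.0299,-0.267,0.014,0,0,0.085,-0.8],[0.0299,-0.267,0.014,0,0,0.085,-0.8],[0.0299,-0.267,0.014,0,0,0.085,-0.8],[0.0299,-0.267,0.014,0,0,0.085,-0.8],[0.0299,-0.267,0.014,0,0,0.085,-0.8]]'
python3 - <<'E'
from h import *
from station import camera
c=camera("scene");im=c["image"];np.savez("pics/s9.npz",**c)
cv2.imwrite("pics/s9.png",cv2.resize(im[150:270,240:360,::-1],None,fx=5,fy=5,interpolation=cv2.INTER_CUBIC))
print(rows([.5195,-.1371,.0817],np.degrees(3.0571)))
E
```

```text
time_s: 22.05
ee_pos: [0.5195, -0.1359, 0.1267]
eef_rot: [3.142, 0.002, 3.058]
force: [0.6, 0.2, -1.5]
grip_width: 0.0216
[0.0, -0.0011, 0.0451, -0.0, 0.0015, 0.0006]
```

View pics/s9.png

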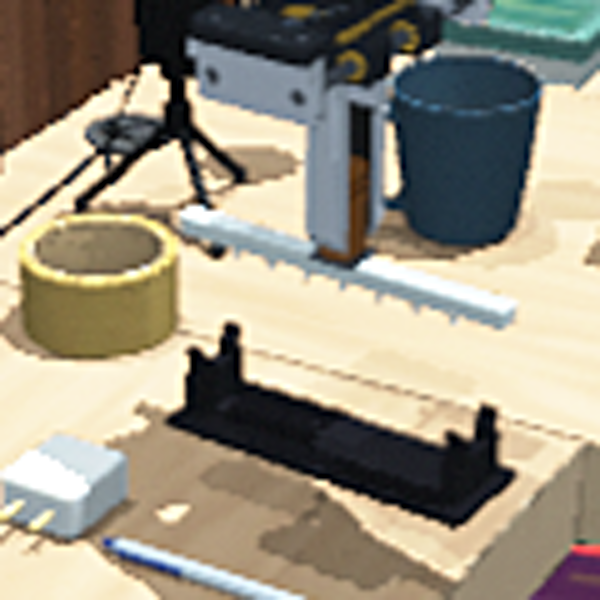

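```bash
python3 -m jog '[[0,-0.001,0.02,0,0.0015,0.0006,-0.8],[0,-0.0011,0.04,0,0.0015,0.0006,-0.8],[0,-0.0011,0.055,0,0.0015,0.0006,-0.8],[0,-0.0011,0.058,0,0.0015,0.0006,-0.8],[0,-0.0011,0.058,0,0.0015,0.0006,-0.8],[0,-0.0011,0.058,0,0.0015,0.0006,-0.8]]'
python3 - <<'E'
from h import *
from station import camera
c=camera("scene");im=c["image"]
cv2.imwrite("pics/s10.png",cv2.resize(im[170:270,240:360,::-1],None,fx=5,fy=5,interpolation=cv2.INTER_CUBIC))
print(rows([.5195,-.1371,.0517],np.degrees(3.0571)))
E
```

```text
time_s: 22.7
ee_pos: [0.52, -0.137, 0.0697]
eef_rot: [-3.141, 0.001, 3.057]
force: [0.2, -0.1, -1.4]
grip_width: 0.0216
[0.0006, -0.0001, 0.018, -0.0002, 0.0009, 0.0001]
```

View pics/s10.png

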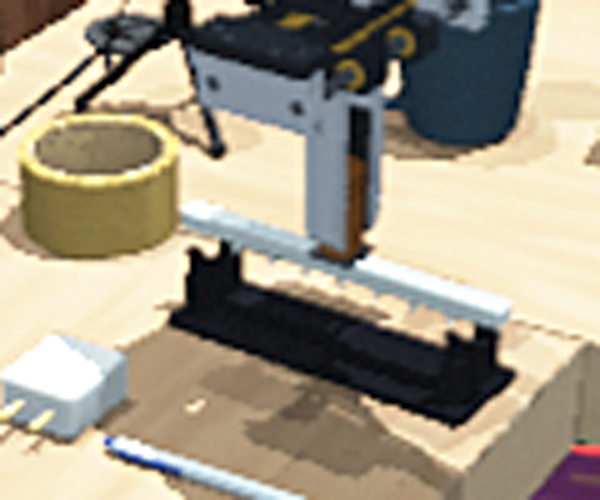

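The bar hangs over both notches; lowering with a check before the seat.

```bash
python3 -m jog '[[0.0006,-0.0001,0.004,0,0.0008,0,-0.8],[0.0006,-0.0001,0.008,0,0.0008,0,-0.8],[0.0006,-0.0001,0.012,0,0.0008,0,-0.8],[0.0006,-0.0001,0.016,0,0.0008,0,-0.8],[0.0006,-0.0001,0.0165,0,0.0008,0,-0.8],[0.0006,-0.0001,0.0165,0,0.0008,0,-0.8]]'
python3 - <<'E'
from h import *
print(rows([.5195,-.1371,.0517],np.degrees(3.0571)))
E
```

```text
time_s: 23.35
ee_pos: [0.5194, -0.1371, 0.053]
eef_rot: [-3.141, -0.0, 3.057]
force: [0.6, 0.3, -0.9]
grip_width: 0.0216
[-0.0001, 0.0, 0.0013, -0.0002, -0.0002, 0.0001]
```

```bash
python3 -m jog '[[0,0,0.0006,0,0,0,-0.8],[0,0,0.0012,0,0,0,-0.8],[0,0,0.0015,0,0,0,-0.8],[0,0,0.0015,0,0,0,-0.8]]'
```

```text
time_s: 23.75
ee_pos: [0.5195, -0.1371, 0.0517]
eef_rot: [-3.141, 0.0, 3.057]
force: [-1.2, 0.1, -0.5]
grip_width: 0.0217
```

```bash
python3 -m jog '[[0,0,0,0,0,0,-0.4],[0,0,0,0,0,0,-0.2],[0,0,0,0,0,0,0],[0,0,0,0,0,0,0],[0,0,0,0,0,0,0]]' 20
python3 - <<'E'
from h import *
from station import camera
c=camera("scene");im=c["image"]
cv2.imwrite("pics/s11.png",cv2.resize(im[170:270,240:360,::-1],None,fx=5,fy=5,interpolation=cv2.INTER_CUBIC))
E
```

```text
time_s: 24.25
ee_pos: [0.5195, -0.1371, 0.0517]
eef_rot: [-3.141, -0.0, 3.057]
force: [-0.0, 0.8, 0.0]
grip_width: 0.0468
```

View pics/s11.png

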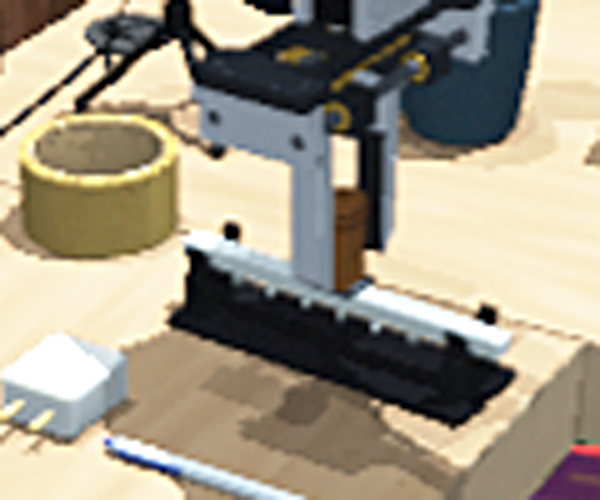

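```bash
python3 -m jog '[[0,0,-0.02,0,0,0,0],[0,0,-0.06,0,0,0,0],[0,0,-0.11,0,0,0,0],[0,0,-0.15,0,0,0,0],[0,0,-0.15,0,0,0,0]]'
python3 - <<'E'
from h import *
print(rows([.2425,.4934,.205],153.8))
E
```

```text
time_s: 24.8
ee_pos: [0.5213, -0.1377, 0.2073]
eef_rot: [-3.139, 0.009, 3.057]
force: [-0.1, 0.4, -0.6]
grip_width: 0.047
[0.3309, 0.6054, -0.0021, -0.0005, 0.0058, 0.2375]
```

```bash
python3 -m jog '[[0.331,0.605,0,0,0,0.237,0],[0.331,0.605,0,0,0,0.237,0],[0.331,0.605,0,0,0,0.237,0],[0.331,0.605,0,0,0,0.237,0],[0.331,0.605,0,0,0,0.237,0],[0.331,0.605,0,0,0,0.237,0],[0.331,0.605,0,0,0,0.237,0],[0.331,0.605,0,0,0,0.237,0],[0.331,0.605,0,0,0,0.237,0],[0.331,0.605,0,0,0,0.237,0],[0.331,0.605,0,0,0,0.237,0],[0.331,0.605,0,0,0,0.237,0],[0.331,0.605,0,0,0,0.237,0],[0.331,0.605,0,0,0,0.237,0],[0.331,0.605,0,0,0,0.237,0],[0.331,0.605,0,0,0,0.237,0],[0.331,0.605,0,0,0,0.237,0],[0.331,0.605,0,0,0,0.237,0]]'
python3 - <<'E'
from h import *
from station import camera
c=camera("top");im=c["image"];np.savez("pics/top12.npz",**c)
cv2.imwrite("pics/top12.png",cv2.resize(im[175:285,105:325,::-1],None,fx=3.6,fy=3.6,interpolation=cv2.INTER_CUBIC))
th=np.radians(92.8);ux=np.array([np.cos(th),np.sin(th),0]);uy=np.array([-np.sin(th),np.cos(th),0]);t=np.array([.5332,.1866,0])
hsv=cv2.cvtColor(im,cv2.COLOR_RGB2HSV)
m=((hsv[:,:,0]>100)&(hsv[:,:,0]<130)&(hsv[:,:,1]>120)).astype(np.uint8);m[:, :115]=0;m[:,200:]=0;m[:180]=0;m[275:]=0
n,l,s,_=cv2.connectedComponentsWithStats(m)
for i in range(1,n):
    if s[i,4]<40: continue
    P=np.argwhere(l==i)[:,::-1].astype(np.float32);vx,vy,x0,y0=cv2.fitLine(P,cv2.DIST_L2,0,.01,.01).ravel()
    a=ray(c,x0-20*vx,y0-20*vy,.0088);b=ray(c,x0+20*vx,y0+20*vy,.0088);mid=(a+b)/2-t;d=(b-a)/np.linalg.norm(b-a)
    print("pencil x,y in tray",mid@ux,mid@uy,"skew rad",np.arcsin(d@ux*np.sign(d@uy)))
d0=load("top0")["image"].astype(int)
df=np.abs(im.astype(int)-d0).max(2)>50;q=df.copy();q[180:272,118:194]=0
print("changed px outside tray",np.argwhere(q[170:285,210:325]).tolist()[:20])
E
```

```text
time_s: 26.6
ee_pos: [0.2431, 0.4922, 0.203]
eef_rot: [3.141, 0.009, 2.684]
force: [0.2, -0.5, -0.2]
grip_width: 0.0473
pencil x,y in tray -0.0010162273512760438 -0.011122351163220738 skew rad -0.01571635412036437
pencil x,y in tray 0.02874582283605552 -0.006440481465341141 skew rad -0.0007496460467409363
pencil x,y in tray -0.015601081835280329 -0.0050739462069872045 skew rad -0.0014125278875586607
changed px outside tray []
```

View pics/top12.png

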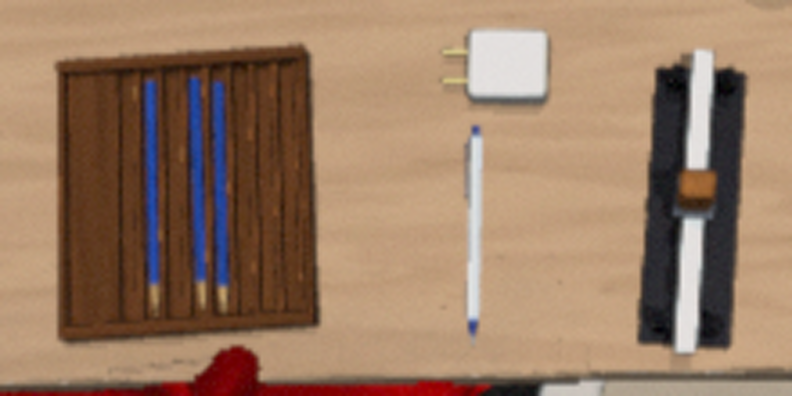

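```bash
python3 -c "
from station import ctrl
print(ctrl.hand_in())"
```

```text
the job is handed in; nothing more can be done
None
```

I raked all three pencils into grooves, put the rake back in its rest and handed the job in at about 27 s on the robot's clock. The hand-in reports no verdict, so the result below rests on my own checks.

**Stroke:** I set the bar down at tray x of about +73 mm, levelled it, and drew it to about −55 mm at roughly 10 mm/s. At each check the contact force was about 3 to 7.5 N, so it often ran a little above the 5 N asked. I read it only at the end of each short move, so a brief peak in between would not show. The bar stayed square and its height steady at every check.

**Pencils:** The last top view shows them at tray x of about +29, −1 and −16 mm, which are groove centres. They are at most 0.016 rad off the grooves. I read their height from the pictures only, as seated in the grooves, since there is no depth measurement.

**Rake and other items:** The rake went back to within 0.1 mm of the arm position where I picked it up. The area with the rake, rest, pen and charger shows no changed pixels against the first picture. I did not compare the mug this way, but the arm did not go near it. The gripper is clear of everything, and no check failed or disagreed.

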